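# Swap the flat battery pack of the kitchen scale

### The job

The counter scale's battery pack is flat: press down on it until its push-push catch lets go and it pops up, lift it out and stand it fully down in the empty pocket of the charger. Then put the charged pack from the charger into the scale's bay and press it in until the catch holds it down. Feel your way and never force a pack, the scale or the charger (30 N at most), set the packs down rather than dropping them, and leave the bowl, the jar and the tub where they are.

Things in the scene. Friction and masses are not known exactly. Their poses are not given: they have to be found in the camera images.
- scale: Counter scale, white, fixed, 330 mm wide (y), 325 mm deep (x -0.175 to +0.150 m). Origin: middle of its underside on the table; x points from the sloping keypad to the back, z up. The flat deck is 108 mm high. The steel weighing pan covers y -0.030 to +0.155 m, rim 19 mm above the deck; the strip y below -0.045 m is plain deck with the battery bay in it
- bay (a point): Centre of the battery bay's mouth, at deck level, at x +0.015, y -0.105 m on the scale; axes as the scale's. An upright well 71.6 mm (x) by 35.6 mm (y), 3 mm chamfer at the mouth; a pack goes in upright, long side along x, either way round, and slides freely until its underside meets a sprung plate about 52 mm below the deck
- catch_unit: Spring-and-catch unit inside the bay, hidden (origin under the bay, on the table); its height in the housing, and so all catch heights, differ by up to 1.5 mm. Pressing a pack takes 3 rising to 9 N, then rubber buffers make a firm stop (15 N/mm) with the pack's top about 7 mm above the deck. The catch works only hard against that stop: about 18 N is right, over 30 N is forcing it
- flat_pack: The flat battery pack, grey plastic block 70 mm (x) by 34 mm (y) by 90 mm (z), about 0.32 kg, at first held in the scale's bay. Origin: centre of the underside, z up. Both broad (y) faces are flat in the upper 41 mm; lower down each has a recessed moulded catch track. Grip it across y, on the upper part
- flat_pack_top (a point): Centre of the flat pack's top face, 90 mm above its underside. Push-push catch: press down all the way to the firm stop and let up; a held pack then comes up and stands loose in the bay, its top about 38 mm above the deck. A held pack cannot be pulled out
- charged_pack: The charged battery pack, same shape, size and mass, at first standing in the charger's far pocket. Origin: centre of the underside, z up
- charged_pack_top (a point): Centre of the charged pack's top face. A pack lowered into the bay comes to rest loose, its top about 38 mm above the deck; pressed to the firm stop and let up, it is held by the catch with its top about 17 mm above the deck. One more full press lets it go again
- charger: Black charging cradle 210 mm (x) by 84 mm (y) by 50 mm high, fixed, with two upright pockets in a row along x. Origin: middle of the underside on the table, z up. A pocket is 74 by 38 mm and 35 mm deep (floor 15 mm above the table), with a 3 mm chamfer; a pack standing in it has its long side along the charger's x, either way round, and its top 105 mm above the table
- pocket_near (a point): Centre of the mouth (50 mm above the table) of the empty pocket, 50 mm to -x of the charger's origin
- pocket_far (a point): Centre of the mouth (50 mm above the table) of the pocket that holds the charged pack at first, 50 mm to +x of the charger's origin
- bowl: Bystander: steel bowl, 110 mm across, 50 mm high, standing on the weighing pan, its rim about 170 mm above the table; origin under its centre
- jar: Bystander: amber glass jar, 66 mm across, 110 mm high; origin under its centre
- tub: Bystander: small open white plastic tub, 80 by 130 by 60 mm; origin under its centre

How it is judged:
On the way:
1. the flat pack, still in the bay, has been let go by the catch and stands up with its top at least 30 mm above the deck (z of flat_pack in the frame of bay between -0.06 and -0.042 m and horizontal distance between flat_pack and bay below 0.006 m), for 0.2 s.
At the end, for the whole second after the job is handed in: The charged pack is held by the catch in the scale's bay (top 10 to 24 mm above the deck, upright, at rest) and the flat pack stands upright on the floor of a charger pocket (within 5 mm of fully down), at rest (z of charged_pack in the frame of bay between -0.08 and -0.066 m and horizontal distance between charged_pack and bay below 0.005 m and angle between charged_pack's own z axis and vertical below 0.06 rad and linear speed of each of charged_pack, flat_pack below 0.02 m/s and (distance between flat_pack and pocket_near below 0.041 m or distance between flat_pack and pocket_far below 0.041 m) and z of flat_pack in the frame of charger below 0.02 m and angle between flat_pack's own z axis and vertical below 0.12 rad); the robot touches nothing.
It fails at once if a pack is pressed or pulled with more than 35 N against the catch unit or the scale's housing (contact force between any of flat_pack, charged_pack and catch_unit above 35 N or contact force between any of flat_pack, charged_pack and scale above 35 N).
It fails at once if a pack is dropped on or pressed against the charger or the table with more than 40 N (contact force between any of flat_pack, charged_pack and charger above 40 N or contact force between any of flat_pack, charged_pack and table above 40 N).
It fails at once if the robot pushes the scale or the charger with more than 40 N (contact force between any of the arm, the fingers and scale above 40 N or contact force between any of the arm, the fingers and charger above 40 N).
It fails at once if the bowl, the jar or the tub is moved by more than 15 mm (distance of any of bowl, jar, tub from where it was at the start of the episode above 0.015 m).
It also fails if it takes over 70 s, if anything falls off the work surface, if the arm or the gripper's body presses on something with over 40 N, if the wrist force passes 120 N, or if a joint passes its speed limit or range.

### The arm

A 7-joint arm with a two-finger parallel gripper is mounted at the origin on the work surface. World frame = base frame: x ahead of the robot, y to its left, z up, the work surface at z = 0. Lengths are in m, angles in rad, forces in N, time in s.
With the tool pointing down it reaches from about 0.425 to 0.875 m from the base axis. Payload 4.7 kg.
Tool frame: the origin (TCP) lies at the very end of the fingers, on their centre line; the grasp point (between the pads) lies behind it (pinch_z is the z of the grasp point in the tool frame, in m); z points along the fingers, y is the line along which they close (so a half turn about z gives the same grasp; the last joint's range is limited). The gripper opens to 85 mm and grips with 20 to 120 N. Pads are 22 mm wide; open, the fingers measure 114 mm over their backs; the gripper's body (76 mm by 85 mm) begins 54 mm behind the grasp point. The pads swing forward as they close: fully open they stand 13 mm farther back than shut.
Start: joints at [-1.15, 0.321, -0.07, 1.45, 0.023, 1.371, -0.057], TCP at [0.257, 0.597, 0.231] pointing down, gripper open.
Joint ranges: [-2.86, 2.86], [-0.3, 2.09], [-1.38, 1.24], [0.06, 2.45], [-1.56, 4.7], [0.09, 2.05], [-2.69, 2.69]. Speed limits (rad/s): [2.57, 2.57, 3.14, 3.14, 3.14, 3.14, 3.14].

### API

Orientations are given as [roll, pitch, yaw] about the fixed x, y, z axes, in that order (R = Rz(yaw) Ry(pitch) Rx(roll)).
In Python, from plant import get_obs, snapshot, close_job, cut_out, mark_of, pinch_z gives the robot as it stands.
- The arm moves only by the tool step_arm, never from a script. Its argument "moves" is a list of rows, each a list of 7 numbers: the finger opening in mm, from 0 to 85.4, then the shift along the tool's x, y, z in mm, then the turn, a rotation vector about the tool's x, y, z in degrees. In form: [[grip, tx, ty, tz, wx, wy, wz], ...]. A call has 1 to 5 rows; each row is the pose to reach, as a shift and turn from the pose commanded when the call began, along the tool's axes at that moment; what a row does not reach only later rows make up. A row lasts 1/10 s, in which the tool goes at most 50 mm and 8.59 degrees, less where a joint would pass 70% of its speed; a pose out of reach is approached as far as the arm can. A call with a gripper value outside its range is refused whole. The fingers move at their own pace and stop on an object; the grip force is fixed at half the most. Time passes only in rows, so rows that repeat a pose let the fingers close. It gives the time, the measured TCP pose, the force, the opening and the grip force at its end, in the units of the state.
- get_obs(): the state, without advancing time (a new reading comes with each control period).
- snapshot(name): name is "side" or "top"; returns a dict with "img" (384x512x3 uint8, blue, green, red), "z_map" (384x512 float32, m along the optical axis (not along the pixel's ray), 0 where there is no reading), "fx", "fy", "cx", "cy" (pixels), "cam_to_world" (4x4, takes a point from camera to world coordinates). Camera axes: x right, y down, z forward; pixel columns grow to the right and rows downward; lengths in m; the calibration is good to about 2 mm. A picture is of the moment at which its call begins.
- close_job(): hands the job in; it is judged then, once.
Trained networks look in a picture, given as the dict that the camera call returned (one of the last four; its "shot" number tells which), for a name from the list of things; names that differ only in an ending like _2 or _b are one class to them, and where a whole thing is asked for, a point or a joint stands for the part that bears it (a point fixed in the world has none). Each returns a list of dicts, best first, with "score" (0 to 1); they miss things now and then, are a little off and sometimes report something else, mostly with a low value. They report only what shows in the picture. A call takes as long as a camera call.
- cut_out(picture, thing): "pixels" (384x512 bool, what is visible of it) and "position" ([column, row] in pixels, amid what is visible of it).
- mark_of(picture, thing): "position" ([column, row] in pixels: a listed point, or the origin of a listed thing).
The state is a dict: "time": time; "q": joint angles; "joint_vel": joint speeds; "effort": joint torques, N m; "tool_pos": TCP position; "tcp_rot": TCP orientation; "contact_force": force on the tool from outside, world axes, zero at the start; "torque": the same for the moment, N m; "finger_gap": finger opening in m; "gripper_force": force on a finger pad.
Only numpy, scipy, OpenCV 4.12 (cv2) and the standard library are available. Lean on these libraries where they do the work, as an engineer would, in place of code of your own. Each camera call takes 0.05 s, during which the arm holds its last target. There are 200 camera calls.

## Working session

There is one attempt and no reset: what is moved stays moved. The work goes in short steps, Python scripts to look and compute and a tool call to move; the robot and the scene stay as the last step left them, time stands still between calls to the robot, and variables do not carry over. Pictures are saved under pics/ and viewed, at most 10 in all, crops included, and the job is handed in when it is done.

Besides the shell and the picture viewer there is one more tool, called by a JSON object that holds its "fn" and its "kwargs". step_arm: Moves the arm, as the interface text tells. Its arguments: {"type":"object","properties":{"moves":{"type":"array","items":{"type":"array","items":{"type":"number"}}}},"required":["moves"]}

```bash
mkdir -p pics; ls; python3 - <<'E'
from plant import *
import cv2,numpy as np
print(get_obs(),pinch_z)
a=snapshot("side");b=snapshot("top")
cv2.imwrite("pics/a.png",a["img"]);cv2.imwrite("pics/b.png",b["img"])
for s in (a,b):
  print(s["fx"],s["cx"],s["cy"],np.round(s["cam_to_world"],3).tolist())
  for n in ["bay","flat_pack_top","charged_pack_top","pocket_near","pocket_far","scale","charger","bowl","jar","tub"]:
    for r in mark_of(s,n)[:2]:
      u,v=r["position"];z=s["z_map"][int(round(v))%384,int(round(u))%512]
      P=s["cam_to_world"]@[(u-s["cx"])/s["fx"]*z,(v-s["cy"])/s["fy"]*z,z,1]
      print(n,round(r["score"],2),np.round([u,v],1),np.round(P[:3],4))
E
```

```text
pics
{'time': 0.0, 'q': array([-1.14990377,  0.32181712, -0.07005676,  1.451669  ,  0.02259502,
        1.37082276, -0.05688603]), 'joint_vel': array([ 0.00050094,  0.00019537,  0.00059766,  0.00036762,  0.00018617,
       -0.00178933, -0.0001077 ]), 'effort': array([ 9.90417902e-05, -4.93589294e+01, -3.81832598e-01, -3.14318705e+01,
        1.29465907e-02,  1.15376723e-02,  8.66808961e-06]), 'tool_pos': array([0.25702744, 0.59643088, 0.23023013]), 'tcp_rot': array([-3.13966559e+00,  1.03692279e-04,  2.73481707e+00]), 'contact_force': array([-0.91904541, -0.43406141, -0.57680764]), 'torque': array([-0.01915563, -0.00144183,  0.0247305 ]), 'gripper_force': 0.0, 'finger_gap': 0.08538211642066634} -0.0187
454.7449384360328 260.8437033766373 192.78927641886298 [[0.858, -0.349, 0.376, 0.225], [-0.513, -0.56, 0.651, -0.671], [-0.017, -0.751, -0.66, 0.766], [0.0, 0.0, 0.0, 1.0]]
bay 0.84 [205.3 169.1] [0.5235 0.0958 0.1268]
bay 0.64 [296.  281.7] [ 0.53   -0.2618  0.1063]
flat_pack_top 0.66 [205.2 164.1] [0.5312 0.1123 0.1272]
charged_pack_top 0.65 [292.9 285.1] [ 0.5212 -0.2649  0.106 ]
po
[... 638 characters left out ...]
0.51 [113.2 217.5] [0.5142 0.2989 0.1234]
charged_pack_top 0.72 [375.4 203.6] [ 0.5335 -0.2584  0.1038]
pocket_near 0.75 [371.5 252.3] [ 0.4221 -0.2675  0.0151]
pocket_far 0.98 [371.1 204.9] [ 0.5309 -0.2492  0.1036]
pocket_far 0.58 [201.8 205.6] [0.5358 0.1111 0.1241]
scale 0.85 [164.9 213. ] [0.5217 0.1905 0.1179]
scale 0.54 [199.6 205. ] [0.5371 0.1153 0.1266]
charger 0.95 [365.7 227.3] [ 0.4814 -0.2481  0.0505]
bowl 0.63 [114.7 216.8] [0.5156 0.2954 0.1243]
bowl 0.2 [195.6 114.6] [0.7359 0.1262 0.101 ]
jar 0.76 [195.3 116.1] [0.7336 0.1276 0.0963]
jar 0.7 [205.4 204.8] [0.5373 0.1031 0.1266]
tub 0.73 [296.1 115.1] [ 0.7512 -0.1016  0.0051]
tub 0.48 [373.7 201.5] [ 0.538  -0.2545  0.1055]
```

```bash
cat > h.py <<'E'
from plant import *
import cv2,numpy as np
def cloud(s):
    z=s["z_map"];v,u=np.mgrid[0:384,0:512]
    P=np.stack([(u-s["cx"])/s["fx"]*z,(v-s["cy"])/s["fy"]*z,z,np.ones_like(z)],-1)@s["cam_to_world"].T
    P[z==0]=np.nan
    return P[...,:3]
def rect(P,xy,zlo,zhi,r=.06):
    m=(P[...,2]>zlo)&(P[...,2]<zhi)&(np.hypot(P[...,0]-xy[0],P[...,1]-xy[1])<r)
    n,l,st,_=cv2.connectedComponentsWithStats(m.astype(np.uint8))
    if n<2: return None
    m=l==1+np.argmax(st[1:,4])
    Q=P[m]; (c,sz,a)=cv2.minAreaRect((Q[:,:2]*1000).astype(np.float32))
    return m.sum(),np.round(c,1),np.round(sz,1),round(a,2),np.round(np.median(Q[:,2])*1000,1)
E
python3 - <<'E'
from h import *
for n in ("top","side"):
    s=snapshot(n);P=cloud(s);print(n)
    print("flat",rect(P,(.533,.114),.118,.150))
    print("chg",rect(P,(.533,-.255),.095,.115))
    print("chgr",rect(P,(.482,-.25),.045,.056,.15))
    print("deck",rect(P,(.52,.11),.103,.113,.25))
    print("pocketfloor",rect(P,(.43,-.265),.005,.03,.045))
E
```

```text
top
flat (np.int64(557), array([529.2, 115.3]), array([69.4, 34.8]), 1.67, np.float64(126.6))
chg (np.int64(556), array([ 528.7, -258.1]), array([35.5, 69.9]), 85.84, np.float64(104.3))
chgr (np.int64(2171), array([ 479. , -255.1]), array([ 85.4, 209.9]), 85.99, np.float64(48.9))
deck (np.int64(7918), array([520.1, 190.8]), array([283.8, 272.5]), 1.71, np.float64(107.1))
pocketfloor (np.int64(486), array([ 428.1, -255.4]), array([33.9, 73.1]), 86.54, np.float64(14.5))
side
flat (np.int64(384), array([530.3, 113.8]), array([70.6, 41. ]), 2.13, np.float64(127.5))
chg (np.int64(747), array([ 530. , -259.8]), array([37.6, 70.5]), 86.08, np.float64(105.3))
chgr (np.int64(2863), array([ 480.5, -256.4]), array([ 86.9, 210.8]), 85.81, np.float64(50.3))
deck (np.int64(4645), array([523.1, 190.5]), array([284. , 279.4]), 1.52, np.float64(108.3))
pocketfloor (np.int64(484), array([ 434.2, -243.2]), array([25.2, 70.6]), 82.71, np.float64(16.3))
```

View pics/a.png

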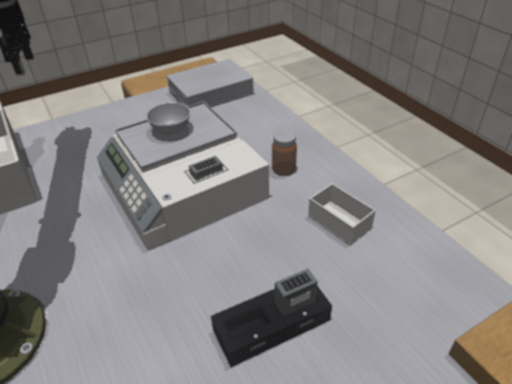

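View pics/b.png

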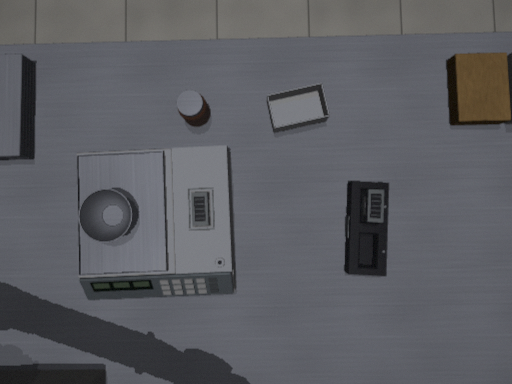

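The side view shows the scale with the flat pack at about (207,168), the charged pack at (297,290) and the empty pocket at (245,320). The top view shows the packs at (200,208) and (376,204). Jar and tub stand clear of both.

{"fn": "step_arm", "kwargs": {"moves": [[0,-40,-30,0,0,0,-5],[0,-80,-60,0,0,0,-10],[0,-120,-90,0,0,0,-15],[0,-160,-120,0,0,0,-20],[0,-200,-150,0,0,0,-25]]}}

```text
time: 1.7
tool_pos: [0.3823, 0.3782, 0.2316]
tcp_rot: [3.141, 0.001, -3.108]
contact_force: [1.5, 1.1, 0.6]
finger_gap: 0.0121
gripper_force: 0.0
```

```bash
cat >> h.py <<'E'
from scipy.spatial.transform import Rotation as R
def go(x,y,z,yaw):
    o=get_obs();A=R.from_euler("xyz",o["tcp_rot"]);B=R.from_euler("xyz",[180,0,yaw],degrees=True)
    print("t",round(o["time"],2),"pos",np.round(o["tool_pos"]*1000,1),"rot",np.round(np.degrees(o["tcp_rot"]),2),"F",np.round(o["contact_force"],1),"gap",round(o["finger_gap"]*1000,1),"gf",o["gripper_force"],
     "\n shift",np.round(A.inv().apply(np.array([x,y,z])-o["tool_pos"]*1000),1),"turn",np.round((A.inv()*B).as_rotvec(degrees=True),2))
E
python3 -c "
from h import *
go(529.7,114.6,150,181.8)"
```

```text
t 1.7 pos [382.3 378.2 231.6] rot [ 1.7996e+02  3.0000e-02 -1.7809e+02] F [1.5 1.1 0.6] gap 12.1 gf 0.0 
 shift [-138.5 -268.5   81.5] turn [0.04 0.03 0.11]
```

{"fn": "step_arm", "kwargs": {"moves": [[0,-22,-42,0,0,0,0],[0,-44,-85,0,0,0,0],[0,-66,-128,0,0,0,0],[0,-88,-171,0,0,0,0],[0,-110,-214,0,0,0,0]]}}

```text
time: 2.2
tool_pos: [0.4985, 0.1676, 0.2318]
tcp_rot: [3.141, 0.001, -3.112]
contact_force: [0.8, 0.4, 0.6]
finger_gap: -0.0001
gripper_force: 0.0
```

{"fn": "step_arm", "kwargs": {"moves": [[0,-20,-40,10,0,0,0],[0,-28,-54,40,0,0,0],[0,-28,-54,75,0,0,0],[0,-28,-54,85,0,0,0],[0,-28,-54,85,0,0,0]]}}

```text
time: 2.7
tool_pos: [0.5261, 0.1165, 0.145]
tcp_rot: [-3.141, -0.003, -3.111]
contact_force: [-0.5, -0.6, 0.1]
finger_gap: -0.0
gripper_force: 0.0
```

```bash
python3 -c "
from h import *
go(529.7,114.6,130,181.8)
s=snapshot('top');cv2.imwrite('pics/c.png',cv2.resize(s['img'][150:270,130:300],None,fx=4,fy=4))"
```

```text
t 2.7 pos [526.1 116.5 145. ] rot [-179.95   -0.19 -178.26] F [-0.5 -0.6  0.1] gap -0.0 gf 0.0 
 shift [-3.6 -2.  15. ] turn [-0.05 -0.19 -0.06]
```

{"fn": "step_arm", "kwargs": {"moves": [[0,-3,-2,10,0,0,0],[0,-3.5,-2,16,0,0,0],[0,-3.5,-2,20,0,0,0],[0,-3.5,-2,24,0,0,0],[0,-3.5,-2,26,0,0,0]]}}

```text
time: 3.25
tool_pos: [0.5315, 0.1144, 0.1211]
tcp_rot: [3.141, 0.001, -3.112]
contact_force: [-1.2, -1.2, 5.1]
finger_gap: 0.0005
gripper_force: 2.7
```

{"fn": "step_arm", "kwargs": {"moves": [[0,0,0,1.5,0,0,0],[0,0,0,3,0,0,0],[0,0,0,4,0,0,0],[0,0,0,4.5,0,0,0],[0,0,0,4.5,0,0,0]]}}

```text
time: 3.75
tool_pos: [0.5316, 0.1144, 0.1169]
tcp_rot: [3.141, 0.001, -3.112]
contact_force: [-1.5, 0.0, 5.6]
finger_gap: -0.0003
gripper_force: 2.9
```

{"fn": "step_arm", "kwargs": {"moves": [[0,0,0,1,0,0,0],[0,0,0,1.5,0,0,0],[0,0,0,2,0,0,0],[0,0,0,2,0,0,0]]}}

```text
time: 4.15
tool_pos: [0.5317, 0.1145, 0.1163]
tcp_rot: [3.141, 0.002, -3.112]
contact_force: [-3.9, -1.8, 13.0]
finger_gap: -0.0
gripper_force: 6.8
```

{"fn": "step_arm", "kwargs": {"moves": [[0,0,0,0.6,0,0,0],[0,0,0,1.2,0,0,0],[0,0,0,1.3,0,0,0]]}}

```text
time: 4.45
tool_pos: [0.5319, 0.1146, 0.1159]
tcp_rot: [3.14, 0.002, -3.112]
contact_force: [-5.7, -2.3, 19.6]
finger_gap: -0.0003
gripper_force: 9.4
```

{"fn": "step_arm", "kwargs": {"moves": [[0,0,0,-4,0,0,0],[0,0,0,-10,0,0,0],[0,0,0,-17,0,0,0],[0,0,0,-24,0,0,0],[0,0,0,-32,0,0,0]]}}

```text
time: 4.95
tool_pos: [0.5306, 0.1145, 0.1447]
tcp_rot: [-3.142, -0.001, -3.112]
contact_force: [1.2, -0.6, 0.4]
finger_gap: 0.0003
gripper_force: 0.0
```

{"fn": "step_arm", "kwargs": {"moves": [[60,0,0,-15,0,0,0],[60,0,0,-30,0,0,0],[60,0,0,-30,0,0,0],[60,0,0,-30,0,0,0],[60,0,0,-30,0,0,0]]}}

```text
time: 5.45
tool_pos: [0.5305, 0.1144, 0.174]
tcp_rot: [-3.141, -0.001, -3.112]
contact_force: [-0.1, 0.3, -0.8]
finger_gap: 0.0601
gripper_force: 0.0
```

```bash
python3 -c "
from h import *
go(529.7,114.6,118,181.8)
for n in ('top','side'):
    P=cloud(snapshot(n))
    print(rect(P,(.53,.114),.115,.150,.05))
"
```

```text
t 5.45 pos [530.5 114.4 174. ] rot [-1.7999e+02 -5.0000e-02 -1.7830e+02] F [-0.1  0.3 -0.8] gap 60.1 gf 0.0 
 shift [ 0.8  0.3 56. ] turn [-0.01 -0.05 -0.1 ]
(np.int64(61), array([503.7, 104.6]), array([16.8, 17. ]), 85.55, np.float64(145.6))
(np.int64(613), array([531.1, 112.4]), array([38.9, 72.9]), 89.34, np.float64(141.4))
```

{"fn": "step_arm", "kwargs": {"moves": [[60,0.5,0,20,0,0,0],[60,0.5,0,40,0,0,0],[60,0.5,0,54,0,0,0],[60,0.5,0,58,0,0,0],[60,0.5,0,58,0,0,0]]}}

```text
time: 6.05
tool_pos: [0.5301, 0.1142, 0.1159]
tcp_rot: [-3.141, -0.001, -3.112]
contact_force: [0.2, 0.3, -0.1]
finger_gap: 0.0596
gripper_force: 0.0
```

{"fn": "step_arm", "kwargs": {"moves": [[28,0,0,0,0,0,0],[28,0,0,0,0,0,0],[28,0,0,0,0,0,0],[28,0,0,0,0,0,0],[28,0,0,0,0,0,0]]}}

```text
time: 6.55
tool_pos: [0.5312, 0.1146, 0.1173]
tcp_rot: [3.141, 0.002, -3.112]
contact_force: [0.8, 0.1, 2.7]
finger_gap: 0.0331
gripper_force: 62.2
```

{"fn": "step_arm", "kwargs": {"moves": [[28,0,0,-6,0,0,0],[28,0,0,-15,0,0,0],[28,0,0,-30,0,0,0],[28,0,0,-45,0,0,0],[28,0,0,-60,0,0,0]]}}

```text
time: 7.05
tool_pos: [0.5299, 0.1144, 0.1781]
tcp_rot: [3.141, -0.001, -3.112]
contact_force: [-0.2, -0.7, -3.3]
finger_gap: 0.033
gripper_force: 61.6
```

{"fn": "step_arm", "kwargs": {"moves": [[28,0,0,-15,0,0,0],[28,0,0,-20,0,0,0],[28,0,0,-20,0,0,0]]}}

```text
time: 7.35
tool_pos: [0.5307, 0.1146, 0.1977]
tcp_rot: [3.141, 0.001, -3.112]
contact_force: [0.4, 0.3, -3.2]
finger_gap: 0.0327
gripper_force: 61.6
```

```bash
python3 -c "
from h import *
go(430,-252.2,195,175.9)
for n in ('side','top'):
    s=snapshot(n);P=cloud(s)
    print(rect(P,(.53,.114),.105,.111,.05))
    cv2.imwrite('pics/d_%s.png'%n,s['img'])
    for r in mark_of(s,'bay')[:1]+mark_of(s,'flat_pack_top')[:1]:print(r)
"
```

```text
t 7.35 pos [530.7 114.6 197.7] rot [ 1.7996e+02  7.0000e-02 -1.7830e+02] F [ 0.4  0.3 -3.2] gap 32.7 gf 61.639591455459595 
 shift [ 111.6 -363.6    2.3] turn [0.05 0.07 5.8 ]
(np.int64(449), array([527.6, 106.3]), array([83.4, 99.2]), 72.17, np.float64(108.3))
{'position': [208.9, 167.6], 'score': 0.95}
{'position': [200.4, 127.0], 'score': 0.74}
(np.int64(191), array([565.3,  99. ]), array([65.8, 24.4]), 53.8, np.float64(107.4))
{'position': [202.6, 210.2], 'score': 0.79}
{'position': [370.4, 205.4], 'score': 0.62}
```

View pics/d_side.png

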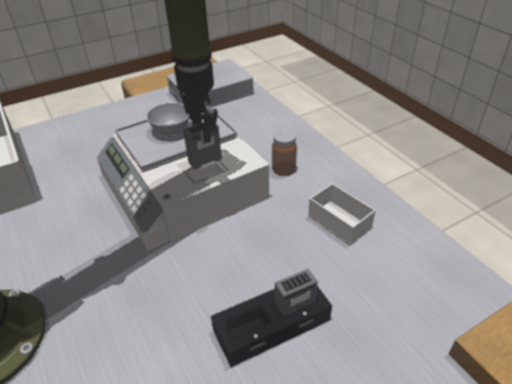

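Side view: the pack is held upright at (205,145) above the empty bay at (208,168). Carrying it to the near pocket.

{"fn": "step_arm", "kwargs": {"moves": [[28,13,-42,0,0,0,1],[28,26,-85,0,0,0,2],[28,39,-128,0,0,0,3],[28,52,-171,0,0,0,4],[28,65,-213,0,0,0,5.8]]}}

```text
time: 8.15
tool_pos: [0.4708, -0.1022, 0.1963]
tcp_rot: [3.141, -0.0, 3.069]
contact_force: [1.2, -1.3, -2.3]
finger_gap: 0.0331
gripper_force: 61.7
```

```bash
python3 -c "
from h import *
go(431,-252.2,140,175.9)"
```

```text
t 8.15 pos [ 470.8 -102.2  196.3] rot [ 1.7999e+02 -1.0000e-02  1.7583e+02] F [ 1.2 -1.3 -2.3] gap 33.1 gf 61.652798652648926 
 shift [  28.8 -152.5   56.3] turn [ 0.01 -0.01 -0.07]
```

{"fn": "step_arm", "kwargs": {"moves": [[28,9,-46,0,0,0,0],[28,18,-92,0,0,0,0],[28,27,-138,10,0,0,0],[28,28.5,-151,35,0,0,0],[28,28.5,-151,54,0,0,0]]}}

```text
time: 8.65
tool_pos: [0.4308, -0.2525, 0.1417]
tcp_rot: [-3.141, -0.0, 3.064]
contact_force: [0.8, 1.3, -4.8]
finger_gap: 0.0329
gripper_force: 61.7
```

{"fn": "step_arm", "kwargs": {"moves": [[28,0,0,2,0,0,0],[28,0,0,2,0,0,0]]}}

```text
time: 8.85
tool_pos: [0.4323, -0.2486, 0.1402]
tcp_rot: [3.141, -0.001, 3.07]
contact_force: [0.6, 0.2, -2.4]
finger_gap: 0.0328
gripper_force: 61.5
```

```bash
python3 -c "
from h import *
go(431,-252.2,77,175.9)
for n in ('top','side'):
    s=snapshot(n);P=cloud(s)
    print('chg',rect(P,(.529,-.259),.095,.110,.05))
    print('flat',rect(P,(.43,-.252),.155,.175,.06))
    cv2.imwrite('pics/e_%s.png'%n,cv2.resize(s['img'][200:370,190:350] if n=='side' else s['img'][160:290,310:430],None,fx=3,fy=3))
"
```

```text
t 8.85 pos [ 432.3 -248.6  140.2] rot [ 1.7998e+02 -7.0000e-02  1.7592e+02] F [ 0.6  0.2 -2.4] gap 32.8 gf 61.547484397888184 
 shift [ 1.  -3.7 63.2] turn [ 0.02 -0.07  0.02]
chg (np.int64(555), array([ 528.7, -258.1]), array([35.3, 69.9]), 85.76, np.float64(104.1))
flat (np.int64(150), array([ 454.5, -248.9]), array([33.8, 22.5]), 86.08, np.float64(168.6))
chg (np.int64(740), array([ 529.8, -260.3]), array([36.3, 71.3]), 86.28, np.float64(105.4))
flat (np.int64(479), array([ 416.5, -255.2]), array([40.8, 52.2]), 2.27, np.float64(170.3))
```

View pics/e_side.png

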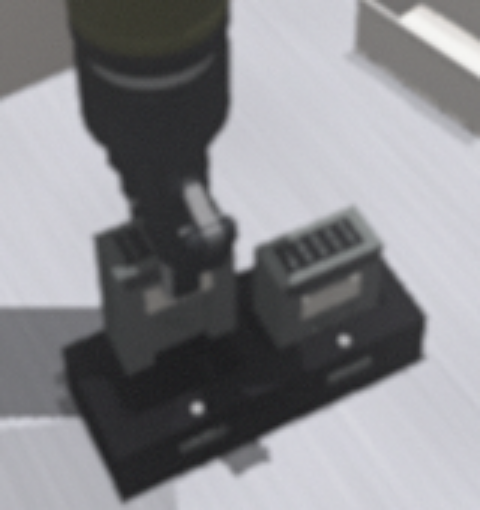

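Side crop: the flat pack hangs upright over the near pocket at crop (170,290), slightly toward +y. The charged pack is at (320,270).

{"fn": "step_arm", "kwargs": {"moves": [[28,1,-3.7,0,0,0,0],[28,1,-3.7,10,0,0,0],[28,1,-3.7,20,0,0,0],[28,1,-3.7,25,0,0,0],[28,1,-3.7,29,0,0,0]]}}

```text
time: 9.45
tool_pos: [0.4308, -0.2523, 0.1105]
tcp_rot: [3.141, -0.001, 3.07]
contact_force: [-0.1, -0.2, -3.3]
finger_gap: 0.0327
gripper_force: 61.7
```

{"fn": "step_arm", "kwargs": {"moves": [[28,0,0,3,0,0,0],[28,0,0,6,0,0,0],[28,0,0,6,0,0,0]]}}

```text
time: 9.75
tool_pos: [0.4311, -0.2526, 0.1052]
tcp_rot: [3.141, -0.0, 3.07]
contact_force: [0.9, -0.4, -2.8]
finger_gap: 0.0329
gripper_force: 61.7
```

{"fn": "step_arm", "kwargs": {"moves": [[28,0,0,5,0,0,0],[28,0,0,10,0,0,0],[28,0,0,15,0,0,0],[28,0,0,20,0,0,0],[28,0,0,23,0,0,0]]}}

```text
time: 10.25
tool_pos: [0.431, -0.2525, 0.0818]
tcp_rot: [3.141, -0.001, 3.07]
contact_force: [-0.4, 0.1, -3.0]
finger_gap: 0.0334
gripper_force: 61.7
```

{"fn": "step_arm", "kwargs": {"moves": [[28,0,0,2,0,0,0],[28,0,0,4,0,0,0],[28,0,0,5,0,0,0],[28,0,0,5,0,0,0]]}}

```text
time: 10.65
tool_pos: [0.4313, -0.2527, 0.0775]
tcp_rot: [3.142, 0.0, 3.07]
contact_force: [-0.0, 0.1, -2.6]
finger_gap: 0.0331
gripper_force: 61.7
```

{"fn": "step_arm", "kwargs": {"moves": [[28,0,0,1,0,0,0],[28,0,0,2,0,0,0],[28,0,0,2,0,0,0]]}}

```text
time: 10.95
tool_pos: [0.4314, -0.2527, 0.0757]
tcp_rot: [3.142, 0.0, 3.07]
contact_force: [-1.1, 0.2, -1.7]
finger_gap: 0.0329
gripper_force: 61.9
```

{"fn": "step_arm", "kwargs": {"moves": [[28,0,0,0.7,0,0,0],[28,0,0,1.4,0,0,0],[28,0,0,1.4,0,0,0]]}}

```text
time: 11.25
tool_pos: [0.4315, -0.2528, 0.0756]
tcp_rot: [3.141, 0.0, 3.07]
contact_force: [-4.8, 2.6, 11.6]
finger_gap: 0.033
gripper_force: 63.6
```

{"fn": "step_arm", "kwargs": {"moves": [[28,0,0,-1.2,0,0,0],[60,0,0,-1.2,0,0,0],[60,0,0,-1.2,0,0,0],[60,0,0,-1.2,0,0,0],[60,0,0,-1.2,0,0,0]]}}

```text
time: 11.75
tool_pos: [0.4314, -0.2527, 0.0753]
tcp_rot: [-3.141, 0.0, 3.07]
contact_force: [-0.4, 0.4, -0.1]
finger_gap: 0.06
gripper_force: 0.0
```

{"fn": "step_arm", "kwargs": {"moves": [[60,0,0,-10,0,0,0],[60,0,0,-30,0,0,0],[60,0,0,-60,0,0,0],[60,-20,0,-75,0,0,0],[60,-60,0,-75,0,0,0]]}}

```text
time: 12.25
tool_pos: [0.4918, -0.2585, 0.1544]
tcp_rot: [3.141, 0.006, 3.067]
contact_force: [0.2, 0.3, 1.8]
finger_gap: 0.06
gripper_force: 0.0
```

{"fn": "step_arm", "kwargs": {"moves": [[60,-40,0,0,0,0,0],[60,-40,0,0,0,0,0]]}}

```text
time: 12.45
tool_pos: [0.536, -0.2581, 0.1501]
tcp_rot: [-3.14, 0.001, 3.075]
contact_force: [-0.9, 0.6, 0.3]
finger_gap: 0.0601
gripper_force: 0.0
```

```bash
python3 -c "
from h import *
go(530.4,-259.3,76,175.9)
for n in ('top','side'):
    s=snapshot(n);P=cloud(s)
    print('flat',rect(P,(.43,-.252),.095,.115,.05))
    print('chg',rect(P,(.529,-.259),.095,.110,.05))
"
```

```text
t 12.45 pos [ 536.  -258.1  150.1] rot [-1.7990e+02  8.0000e-02  1.7618e+02] F [-0.9  0.6  0.3] gap 60.1 gf 0.0 
 shift [ 5.7 -1.4 74.1] turn [-0.1   0.08  0.28]
flat (np.int64(574), array([ 429.9, -252.2]), array([35.8, 69.9]), 86.85, np.float64(104.1))
chg (np.int64(212), array([ 509.1, -256.4]), array([34.7, 29.8]), 87.99, np.float64(103.9))
flat (np.int64(828), array([ 430.9, -254. ]), array([36.8, 70.5]), 85.38, np.float64(105.4))
chg (np.int64(653), array([ 529.5, -260.4]), array([35.7, 70.4]), 86.0, np.float64(105.4))
```

{"fn": "step_arm", "kwargs": {"moves": [[60,1,0.7,0,0,0,0],[60,1,0.7,10,0,0,0],[60,1,0.7,25,0,0,0],[60,1,0.7,30,0,0,0],[60,1,0.7,30,0,0,0]]}}

```text
time: 13.05
tool_pos: [0.5288, -0.2585, 0.1187]
tcp_rot: [3.141, -0.003, 3.07]
contact_force: [-1.0, 0.3, -0.2]
finger_gap: 0.0601
gripper_force: 0.0
```

{"fn": "step_arm", "kwargs": {"moves": [[60,-1,-0.4,15,0,0,0],[60,-1,-0.4,30,0,0,0],[60,-1,-0.4,40,0,0,0],[60,-1,-0.4,43,0,0,0],[60,-1,-0.4,43,0,0,0]]}}

```text
time: 13.55
tool_pos: [0.5306, -0.2594, 0.0764]
tcp_rot: [3.141, -0.001, 3.07]
contact_force: [-0.3, 0.3, 0.9]
finger_gap: 0.06
gripper_force: 0.0
```

{"fn": "step_arm", "kwargs": {"moves": [[28,0,0,0,0,0,0],[28,0,0,0,0,0,0],[28,0,0,0,0,0,0],[28,0,0,0,0,0,0],[28,0,0,0,0,0,0]]}}

```text
time: 14.05
tool_pos: [0.5317, -0.2597, 0.0781]
tcp_rot: [-3.141, 0.002, 3.07]
contact_force: [0.7, 0.9, 4.6]
finger_gap: 0.033
gripper_force: 60.7
```

{"fn": "step_arm", "kwargs": {"moves": [[28,0,0,-5,0,0,0],[28,0,0,-20,0,0,0],[28,0,0,-40,0,0,0],[28,0,0,-80,0,0,0],[28,0,0,-115,0,0,0]]}}

```text
time: 14.55
tool_pos: [0.5302, -0.2596, 0.1939]
tcp_rot: [-3.142, -0.001, 3.069]
contact_force: [0.1, 0.2, -2.3]
finger_gap: 0.0328
gripper_force: 60.6
```

{"fn": "step_arm", "kwargs": {"moves": [[28,0,30,-5,0,0,0],[28,0,75,-5,0,0,0],[28,0,120,-5,0,0,-1],[28,0,165,-5,0,0,-3],[28,0,210,-5,0,0,-5.8]]}}

```text
time: 15.05
tool_pos: [0.5454, -0.0487, 0.198]
tcp_rot: [-3.142, -0.0, -3.111]
contact_force: [0.8, 0.1, -2.9]
finger_gap: 0.0329
gripper_force: 60.6
```

```bash
python3 -c "
from h import *
go(531.8,114.6,196,181.7)"
```

```text
t 15.05 pos [545.4 -48.7 198. ] rot [-1.8000e+02 -1.0000e-02 -1.7825e+02] F [ 0.8  0.1 -2.9] gap 32.9 gf 60.58956027030945 
 shift [  8.6 163.6   2. ] turn [-0.   -0.01  0.05]
```

{"fn": "step_arm", "kwargs": {"moves": [[28,2,45,0,0,0,0],[28,4,90,0,0,0,0],[28,7,130,0,0,0,0],[28,8.6,160,0,0,0,0],[28,8.6,163.5,0,0,0,0]]}}

```text
time: 15.55
tool_pos: [0.5312, 0.1187, 0.1975]
tcp_rot: [3.14, -0.001, -3.104]
contact_force: [0.1, 0.0, -3.5]
finger_gap: 0.0327
gripper_force: 60.6
```

{"fn": "step_arm", "kwargs": {"moves": [[28,0,0,0,0,0,0],[28,0,0,0,0,0,0]]}}

```text
time: 15.75
tool_pos: [0.5327, 0.1113, 0.1976]
tcp_rot: [-3.14, -0.0, -3.114]
contact_force: [-0.4, -1.5, -3.4]
finger_gap: 0.0331
gripper_force: 60.6
```

```bash
python3 -c "
from h import *
go(531.8,114.6,176,181.7)
for n in ('top','side'):
    s=snapshot(n);P=cloud(s)
    b=mark_of(s,'charged_pack_top')[:2];print([ (np.round(i['position'],1),round(i['score'],2)) for i in b])
    m=(P[...,2]>.215)&(P[...,2]<.232)&(abs(P[...,0]-.53)<.045)&(abs(P[...,1]-.115)<.03)
    print(m.sum(),np.round(np.nanpercentile(P[m],[1,99],axis=0)*1000,1).tolist(),np.median(P[m][:,2]))
    cv2.imwrite('pics/f_%s.png'%n,cv2.resize(s['img'][90:220,140:300],None,fx=4,fy=4))
"
```

```text
t 15.75 pos [532.7 111.3 197.6] rot [-179.94   -0.   -178.42] F [-0.4 -1.5 -3.4] gap 33.1 gf 60.5833375453949 
 shift [ 0.8  3.3 21.6] turn [-0.06 -0.   -0.12]
[(array([193.2, 207.2]), 0.54)]
52 [[495.8, 93.4, 215.2], [563.6, 107.3, 226.1]] 0.22299615978703424
[(array([200.5, 132.9]), 0.81)]
280 [[496.3, 85.9, 215.2], [566.4, 129.4, 230.9]] 0.22431369331636924
```

View pics/f_side.png

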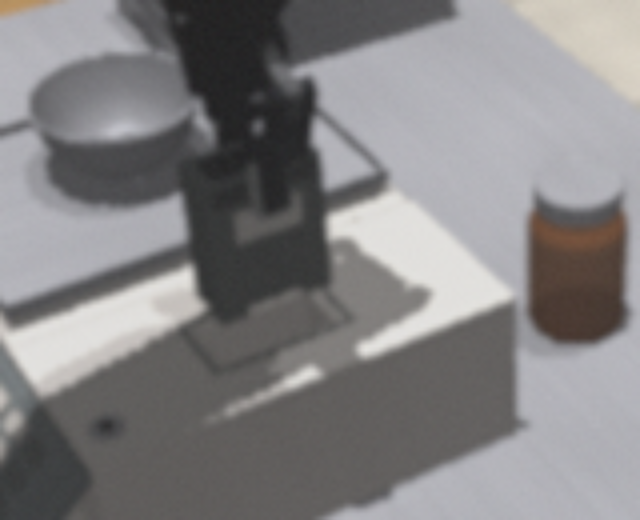

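The side crop shows the charged pack upright at (260,230), above the bay frame at (270,330).

{"fn": "step_arm", "kwargs": {"moves": [[28,0,0,0,0,0,0],[28,0,0,5,0,0,0],[28,0,0,12,0,0,0],[28,0,0,18,0,0,0],[28,0,0,18,0,0,0]]}}

```text
time: 16.45
tool_pos: [0.5317, 0.1129, 0.1778]
tcp_rot: [-3.141, -0.002, -3.112]
contact_force: [-0.5, 0.2, -2.8]
finger_gap: 0.0329
gripper_force: 60.7
```

{"fn": "step_arm", "kwargs": {"moves": [[28,0,1.6,0,0,0,0],[28,0,1.6,3,0,0,0],[28,0,1.6,6,0,0,0],[28,0,1.6,8,0,0,0],[28,0,1.6,8,0,0,0]]}}

```text
time: 16.95
tool_pos: [0.5324, 0.1146, 0.1709]
tcp_rot: [-3.141, -0.001, -3.112]
contact_force: [-0.1, -0.6, -2.1]
finger_gap: 0.0329
gripper_force: 60.7
```

{"fn": "step_arm", "kwargs": {"moves": [[28,0,0,2,0,0,0],[28,0,0,4,0,0,0],[28,0,0,4,0,0,0]]}}

```text
time: 17.25
tool_pos: [0.5324, 0.1147, 0.167]
tcp_rot: [-3.141, -0.0, -3.112]
contact_force: [-1.5, 0.6, -3.0]
finger_gap: 0.0331
gripper_force: 60.7
```

{"fn": "step_arm", "kwargs": {"moves": [[28,0.6,0,2,0,0,0],[28,0.6,0,4,0,0,0],[28,0.6,0,6,0,0,0],[28,0.6,0,8,0,0,0],[28,0.6,0,8,0,0,0]]}}

```text
time: 17.75
tool_pos: [0.5318, 0.1146, 0.1589]
tcp_rot: [-3.141, -0.001, -3.112]
contact_force: [-0.1, -0.7, -4.3]
finger_gap: 0.0328
gripper_force: 60.7
```

Sliding freely. Plate contact is expected at a TCP z of about 119.

{"fn": "step_arm", "kwargs": {"moves": [[28,0,0,6,0,0,0],[28,0,0,12,0,0,0],[28,0,0,18,0,0,0],[28,0,0,22,0,0,0],[28,0,0,25,0,0,0]]}}

```text
time: 18.25
tool_pos: [0.5318, 0.1146, 0.1337]
tcp_rot: [-3.141, -0.001, -3.112]
contact_force: [0.6, 0.6, -3.4]
finger_gap: 0.0328
gripper_force: 60.7
```

{"fn": "step_arm", "kwargs": {"moves": [[28,0,0,4,0,0,0],[28,0,0,8,0,0,0],[28,0,0,11,0,0,0],[28,0,0,14,0,0,0],[28,0,0,14,0,0,0]]}}

```text
time: 18.75
tool_pos: [0.5322, 0.1147, 0.1204]
tcp_rot: [3.142, 0.0, -3.112]
contact_force: [-1.0, 0.0, -2.7]
finger_gap: 0.033
gripper_force: 60.8
```

{"fn": "step_arm", "kwargs": {"moves": [[28,0,0,1,0,0,0],[28,0,0,2,0,0,0],[28,0,0,2,0,0,0]]}}

```text
time: 19.05
tool_pos: [0.5323, 0.1148, 0.1189]
tcp_rot: [3.141, 0.001, -3.112]
contact_force: [-1.3, -0.8, 1.1]
finger_gap: 0.0332
gripper_force: 61.4
```

{"fn": "step_arm", "kwargs": {"moves": [[45,0,0,0,0,0,0],[60,0,0,0,0,0,0],[60,0,0,0,0,0,0],[60,0,0,-10,0,0,0],[60,0,0,-25,0,0,0]]}}

```text
time: 19.55
tool_pos: [0.5314, 0.1145, 0.1435]
tcp_rot: [-3.141, -0.002, -3.112]
contact_force: [0.2, 0.5, 0.5]
finger_gap: 0.0598
gripper_force: 0.0
```

{"fn": "step_arm", "kwargs": {"moves": [[60,0,0,-25,0,0,0],[0,0,0,-28,0,0,0],[0,0,0,-28,0,0,0],[0,0,0,-28,0,0,0],[0,0,0,-28,0,0,0]]}}

```text
time: 20.05
tool_pos: [0.5314, 0.1146, 0.1705]
tcp_rot: [-3.141, -0.001, -3.112]
contact_force: [-0.4, 0.6, -0.3]
finger_gap: 0.0017
gripper_force: 0.0
```

```bash
python3 -c "
from h import *
go(530.5,114.6,148,181.7)
P=cloud(snapshot('side'));print(rect(P,(.53,.114),.12,.150,.045))"
```

```text
t 20.05 pos [531.4 114.6 170.5] rot [-1.7997e+02 -8.0000e-02 -1.7831e+02] F [-0.4  0.6 -0.3] gap 1.7 gf 0.0 
 shift [ 0.9  0.1 22.5] turn [-0.03 -0.08 -0.01]
(np.int64(591), array([531.2, 113.3]), array([71.5, 40.3]), 2.73, np.float64(144.7))
```

{"fn": "step_arm", "kwargs": {"moves": [[0,1,0,15,0,0,0],[0,1,0,22,0,0,0],[0,1,0,26,0,0,0],[0,1,0,30,0,0,0],[0,1,0,34,0,0,0]]}}

```text
time: 20.6
tool_pos: [0.5312, 0.1147, 0.1377]
tcp_rot: [3.141, 0.0, -3.112]
contact_force: [-3.2, -0.7, 5.2]
finger_gap: -0.0
gripper_force: 3.1
```

{"fn": "step_arm", "kwargs": {"moves": [[0,0,0,4,0,0,0],[0,0,0,8,0,0,0],[0,0,0,12,0,0,0],[0,0,0,15,0,0,0],[0,0,0,16,0,0,0]]}}

```text
time: 21.1
tool_pos: [0.5309, 0.1146, 0.1226]
tcp_rot: [3.141, -0.0, -3.112]
contact_force: [-3.4, -1.2, 8.7]
finger_gap: -0.0
gripper_force: 4.4
```

{"fn": "step_arm", "kwargs": {"moves": [[0,0,0,2,0,0,0],[0,0,0,4,0,0,0],[0,0,0,6,0,0,0],[0,0,0,7,0,0,0],[0,0,0,7,0,0,0]]}}

```text
time: 21.6
tool_pos: [0.5309, 0.1147, 0.1163]
tcp_rot: [3.141, -0.001, -3.112]
contact_force: [-6.3, -1.1, 13.9]
finger_gap: -0.0001
gripper_force: 7.1
```

{"fn": "step_arm", "kwargs": {"moves": [[0,0,0,0.6,0,0,0],[0,0,0,1.1,0,0,0],[0,0,0,1.1,0,0,0]]}}

```text
time: 21.9
tool_pos: [0.5309, 0.1147, 0.116]
tcp_rot: [3.14, -0.001, -3.112]
contact_force: [-8.2, -1.6, 18.9]
finger_gap: 0.0001
gripper_force: 9.3
```

{"fn": "step_arm", "kwargs": {"moves": [[0,0,0,0.3,0,0,0],[0,0,0,0.3,0,0,0]]}}

```text
time: 22.1
tool_pos: [0.5309, 0.1147, 0.1159]
tcp_rot: [3.14, -0.0, -3.112]
contact_force: [-9.6, -2.7, 20.0]
finger_gap: -0.0003
gripper_force: 10.0
```

{"fn": "step_arm", "kwargs": {"moves": [[0,0,0,-3,0,0,0],[0,0,0,-8,0,0,0],[0,0,0,-14,0,0,0],[0,0,0,-22,0,0,0],[0,0,0,-32,0,0,0]]}}

```text
time: 22.6
tool_pos: [0.531, 0.1146, 0.1451]
tcp_rot: [-3.141, -0.0, -3.112]
contact_force: [0.6, 0.1, 1.3]
finger_gap: -0.0003
gripper_force: 0.0
```

{"fn": "step_arm", "kwargs": {"moves": [[0,0,0,-30,0,0,0],[0,0,0,-60,0,0,0],[0,0,0,-80,0,0,0],[0,0,0,-80,0,0,0],[0,0,0,-80,0,0,0]]}}

```text
time: 23.1
tool_pos: [0.5311, 0.1147, 0.225]
tcp_rot: [3.141, 0.001, -3.112]
contact_force: [-1.2, -0.0, -0.6]
finger_gap: -0.0002
gripper_force: 0.0
```

```bash
python3 -c "
from h import *
go(530.5,114.6,148,181.7)
for n in ('top','side'):
    s=snapshot(n);P=cloud(s);print(rect(P,(.53,.114),.113,.160,.045),rect(P,(.43,-.252),.09,.12,.05))
cv2.imwrite('pics/g.png',s['img'])"
```

```text
t 23.1 pos [531.1 114.7 225. ] rot [ 1.7998e+02  4.0000e-02 -1.7830e+02] F [-1.2 -0.  -0.6] gap -0.2 gf 0.0 
 shift [ 0.7 -0.1 77. ] turn [ 0.02  0.04 -0.  ]
(np.int64(113), array([506.6, 111.3]), array([27.6, 23. ]), 89.11, np.float64(126.5)) (np.int64(594), array([ 429.7, -251.8]), array([35.7, 70.1]), 86.22, np.float64(103.9))
(np.int64(433), array([530.4, 113.9]), array([70.9, 39.5]), 0.25, np.float64(127.2)) (np.int64(901), array([ 431.5, -253.9]), array([36.6, 71.9]), 84.81, np.float64(105.3))
```

View pics/g.png

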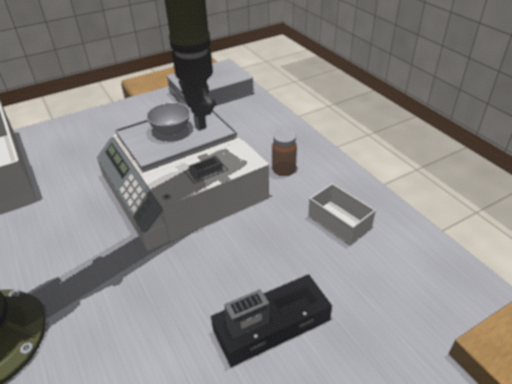

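The charged pack is latched in the bay at (207,168), with its top at about 127 mm. The flat pack stands fully down in the near pocket at (248,310), and the bystanders have not moved.

```bash
python3 -c "
from plant import *
print(close_job())"
```

```text
the job is handed in; nothing more can be done
None
```

The job is handed in, with no verdict returned: in the last images the charged pack is held in the scale's bay (top about 19 mm above the deck), the flat pack is fully down in the charger's near pocket, and the bowl, jar and tub look unmoved.

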